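# Press home the cover fasteners of a rack unit

### The job

Fasten the top cover of the dark rack unit on the bench: press its three raised fasteners fully home, first the long bar-shaped one in the middle, then the round one near the front panel with the handles, and last the round one near the vent slots at the rear. Only press them: do not lift the unit or push it out of place, leave the other things on the bench alone, and move clear at the end.

Things in the scene. Friction and masses are not known exactly. Their poses are not given: they have to be found in the camera images.
- unit: Loose dark steel rack unit, 1.8 to 2.9 kg, 200 mm deep (x), 220 wide (y), 44 high, at any yaw; origin: centre of its underside, z up. Front panel (254 wide) with two bow handles standing out 30 mm at its -x end, row of vent slots in the top cover at its +x end. Two round fasteners, at x, y = (-70, -60) and (50, 60) mm, are already home: fixed, 4 mm above the cover.
- bar_top (a point): At unit x, y = (0, 0): centre of the top face of the long bar-shaped fastener in the middle of the cover (head 20 mm by 60 mm, 4 mm thick, long side along the unit's y). 12 to 14 mm above the cover at the start, 4 mm above it (48 mm above the bench) when home. Moves down with the head; axes are those of the unit.
- front_round_top (a point): At unit x, y = (-70, 60) mm: centre of the top face of the raised round fastener near the front panel (head 24 mm across, 4 mm thick). 12 to 14 mm above the cover at the start, 4 mm above it when home. Moves down with the head.
- rear_round_top (a point): At unit x, y = (50, -60) mm: centre of the top face of the raised round fastener near the vent slots (head 24 mm across, 4 mm thick). 12 to 14 mm above the cover at the start, 4 mm above it when home. Moves down with the head.
- bar (a joint): How far the bar fastener is pressed in, m: 0 fully raised, 0.010 fully home against a hard stop. It slides straight down with about 3 N of friction (a little more when pressed fast), has no spring and stays where it is left. Starts at 0 to 0.002.
- front_round (a joint): The same for the round fastener near the front panel.
- rear_round (a joint): The same for the round fastener near the vent slots.
- bin: Bystander: open blue plastic parts bin, 140 x 100 x 65 mm, with fasteners in it; origin at the centre of its underside.
- tape: Bystander: roll of grey tape lying flat, 100 mm across, 48 mm high; origin at the centre of its underside.
- jar: Bystander: small grey jar with a white cap, 52 mm across, 75 mm high; origin at the centre of its underside.
- driver: Bystander: screwdriver with black handle lying on the bench, about 190 mm long along its x; at most about 35 mm high.

How it is judged:
By the outcome, as a careful person would: the job done as asked, in the order asked, and still so for the second after the job is handed in, with the robot touching nothing.
It also fails if it takes over 38 s, if anything falls off the work surface, if the arm or the gripper's body presses on something with over 40 N, if the wrist force passes 120 N, or if a joint passes its speed limit or range.

### The arm

A 6-joint arm with a two-finger parallel gripper is mounted at the origin on the work surface. World frame = base frame: x ahead of the robot, y to its left, z up, the work surface at z = 0. Lengths are in m, angles in degrees, forces in N, time in s.
With the tool pointing down it reaches from about 0.35 to 0.925 m from the base axis. Payload 6.4 kg.
Tool frame: the origin (TCP) lies midway between the tips of the shut fingers; the grasp point (between the pads) lies 19 mm behind it; z points along the fingers, y is the line along which they close (so a half turn about z gives the same grasp; the last joint's range is limited). The gripper opens to 94 mm and grips with 3 to 60 N. Pads are 16 mm wide; open, the fingers measure 119 mm over their backs; the gripper's body (75 mm by 177 mm) begins 78 mm behind the grasp point.
Start: joints at [-80.621, 14.043, 89.255, -0, 76.702, -9.975], TCP at [0.215, -0.613, 0.205] pointing down, gripper open.
Joint ranges: [-179.41, 179.41], [-58.25, 129.5], [7.25, 145.43], [-54.29, 234.29], [11.92, 165.04], [-157.13, 157.13]. Speed limits (degrees/s): [147.25, 147.25, 180, 180, 180, 180].

### API

Orientations are given as a 3x3 rotation matrix whose columns are the frame's x, y, z axes.
In Python, from station import arm gives the robot as it stands.
- The arm moves only by the tool shift_gripper, called as name(argument=value, ...) on one line, values as JSON. Schema: {"type":"object","properties":{"ticks":{"type":"string"},"grip_force":{"type":"number"},"only":{"type":"string"},"quiet":{"type":"boolean"},"lines":{"type":"string"}},"required":["ticks"],"additionalProperties":false}. ticks is a string of 1 to 5 rows, parted by a bar, with the numbers parted by commas; each row has 7 numbers: dx, dy, dz in fractions of the full range, 1 being 0.75 m, then a rotation vector rx, ry, rz in a scale on which 1.0 is 90 degrees, then the opening from 0.0 (shut) to 1.0 (fully open); each row shifts and turns the commanded pose from where the row before left it, along the tool's axes as they then stand; what a row does not reach is not made up. A row lasts 1/12 s, in which the tool goes at most 0.0417 m and 7.16 degrees, less where a joint would pass 70% of its speed; a pose out of reach is approached as far as the arm can. The fingers move at their own pace and stop on an object; grip_force is the grip in N (left out, the last holds). Time passes only in rows, so rows that do not move let the fingers close. The tool returns the time, the measured TCP pose, the force, the opening and the grip force at its end. only (a regular expression) keeps the lines of the reply that match it, lines (a string "A,B") keeps lines A to B, and quiet returns only ok. Shift and turn numbers lie between -1 and 1, and a call with a number outside is refused. Input that does not fit is refused with a message, and nothing moves.
- arm.get_state(): the state, without advancing time (a new reading comes with each control period).
- arm.snapshot(name): name is "scene" or "top"; returns (picture, depth): 384x512x3 uint8, red, green, blue; 384x512 float32, m along the optical axis (not along the pixel's ray), 0 where there is no reading.
- arm.calibration(name): a dict with "fx", "fy", "cx", "cy" (pixels), "rvec" (rotation vector, rad) and "tvec" (3), from world to camera coordinates, as OpenCV has them. Camera axes: x right, y down, z forward; pixel columns grow to the right and rows downward; lengths in m; the calibration is good to about 2 mm. A picture is of the moment at which its call begins. calibration takes no time and is no camera call.
- arm.job_done(): hands the job in; it is judged then, once.
The state is a dict: "clock": time; "joint_positions": joint angles; "joint_velocities": joint speeds; "joint_efforts": joint torques, N m; "ee_pos": TCP position; "tool_rot": TCP orientation; "ft_force": force on the tool from outside, world axes, zero at the start; "moment": the same for the moment, N m; "finger_gap": opening from 0.0 (shut) to 1.0 (fully open); "gripper_force": force on a finger pad.
Only numpy, scipy, OpenCV 4.12 (cv2) and the standard library are available. Lean on these libraries where they do the work, as an engineer would, in place of code of your own. Each camera call takes 0.05 s, during which the arm holds its last target. There are 200 camera calls.

## Working session

There is one attempt and no reset: what is moved stays moved. The work goes in short steps, Python scripts to look and compute and a tool call to move; the robot and the scene stay as the last step left them, time stands still between calls to the robot, and variables do not carry over. Pictures are saved under pics/ and viewed, at most 10 in all, crops included, and the job is handed in when it is done.

```bash
ls; mkdir -p pics
```

Run:
```python
from station import arm
import cv2,numpy as np
for n in("top","scene"):
    p,d=arm.snapshot(n); cv2.imwrite(f"pics/{n}0.png",p[...,::-1]); np.savez(f"pics/{n}0.npz",p=p,d=d); print(arm.calibration(n))
s=arm.get_state(); print(s["clock"],s["ee_pos"],s["tool_rot"],s["ft_force"],s["finger_gap"])
```

```text
pics
station.py
{'fx': 383.08207405971996, 'fy': 383.08207405971996, 'cx': 259.3778988014079, 'cy': 192.70414765258113, 'rvec': array([ 2.11842357, -2.1555433 ,  0.21319717]), 'tvec': array([0.03006479, 0.56538171, 0.89503603])}
{'fx': 402.2303014905209, 'fy': 402.2303014905209, 'cx': 255.7270165913189, 'cy': 191.73258140865843, 'rvec': array([ 1.742333  ,  1.64190003, -0.78726759]), 'tvec': array([-0.05106895, -0.28777284,  1.39188146])}
0.1 [ 0.21531824 -0.61273248  0.20448525] [[ 9.43486256e-01  3.31411495e-01 -3.23717076e-04]
 [ 3.31411562e-01 -9.43484820e-01  1.66490834e-03]
 [ 2.46347617e-04 -1.67810172e-03 -9.99998562e-01]] [-0.05086154  0.1890439  -0.52058093] 1.0007954002943416
```

View pics/top0.png

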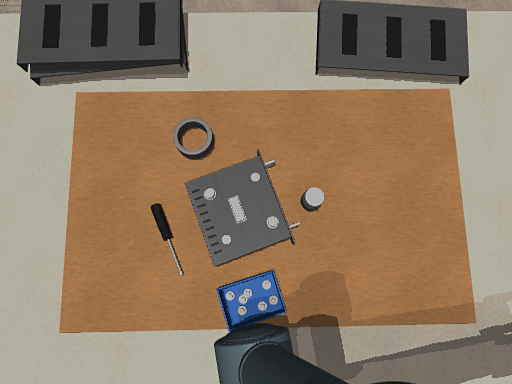

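View pics/scene0.png

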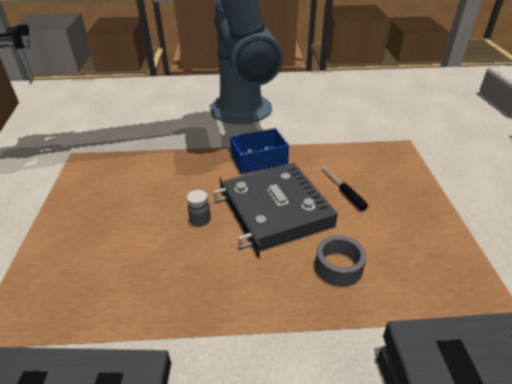

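The top view shows the unit with its front panel to the right and vents to the left. The bar is at about (237,208), the raised front round at (272,222) and the raised rear round at (210,194). The home rounds are at (255,177) and (226,239). The bin, jar, tape and driver stand around the unit.

Create h.py:
```python
import cv2,numpy as np
from station import arm
def ray(n,uv,z):
    c=arm.calibration(n); R=cv2.Rodrigues(c["rvec"])[0]; o=-R.T@c["tvec"]
    d=R.T@np.array([(uv[0]-c["cx"])/c["fx"],(uv[1]-c["cy"])/c["fy"],1]); return o+d*(z-o[2])/d[2]
def lift(n,uv,dep):
    c=arm.calibration(n); R=cv2.Rodrigues(c["rvec"])[0]
    return R.T@(dep*np.array([(uv[0]-c["cx"])/c["fx"],(uv[1]-c["cy"])/c["fy"],1])-c["tvec"])
def heads(n,p,box):
    g=p.min(2); m=((g>120)*255).astype(np.uint8); k=np.zeros_like(m); x0,y0,x1,y1=box; k[y0:y1,x0:x1]=m[y0:y1,x0:x1]
    return [(np.array(c),a,k2) for c,a,k2 in ((C,s[4],L==i) for (N,L,S,CC) in [cv2.connectedComponentsWithStats(k)] for i,(s,C) in enumerate(zip(S,CC)) if i and s[4]>20)]
```

Run:
```python
from h import *
U={}
for n,box in (("top",(190,165,285,250)),("scene",(225,178,325,228))):
    z=np.load(f"pics/{n}0.npz")
    for c,a,m in heads(n,z["p"],box):
        d=np.median(z["d"][m]); P=lift(n,c,d); print(n,c.round(1),a,"depthpt",P.round(4),"ray57",ray(n,c,.057).round(4)[:2],"ray48",ray(n,c,.048).round(4)[:2])
```

```text
top [254.8 176.6] 64 depthpt [0.607  0.0307 0.0491] ray57 [0.6052 0.0308] ray48 [0.6072 0.0307]
top [209.2 193.2] 102 depthpt [0.5652 0.1429 0.0575] ray57 [0.5653 0.1429] ray48 [0.5669 0.1439]
top [236.6 208.7] 267 depthpt [0.5263 0.0765 0.0549] ray57 [0.526  0.0764] ray48 [0.5272 0.0767]
top [272.1 221.5] 113 depthpt [ 0.4934 -0.0091  0.057 ] ray57 [ 0.4934 -0.0091] ray48 [ 0.4944 -0.0096]
top [226.  239.1] 70 depthpt [0.4536 0.1031 0.0495] ray57 [0.4531 0.1026] ray48 [0.4537 0.1032]
scene [241.8 185.7] 64 depthpt [ 0.4968 -0.0086  0.0551] ray57 [ 0.4992 -0.0086] ray48 [ 0.4879 -0.0086]
scene [278.4 194.2] 177 depthpt [0.5355 0.0766 0.0556] ray57 [0.5372 0.0764] ray48 [0.5264 0.0777]
scene [308.7 203.6] 92 depthpt [0.5702 0.1431 0.0527] ray57 [0.5751 0.1421] ray48 [0.5649 0.1443]
scene [260.4 218.3] 60 depthpt [0.6079 0.0296 0.0491] ray57 [0.6163 0.0291] ray48 [0.6068 0.0297]
```

Add to h.py:
```python
MOD=dict(hf=(-.07,-.06),hr=(.05,.06),bar=(0,0),front=(-.07,.06),rear=(.05,-.06))
def fit(pts):
    A=np.array([MOD[k] for k in pts]); B=np.array([pts[k][:2] for k in pts]); a,b=A.mean(0),B.mean(0)
    X,Y=A-a,B-b; t=np.arctan2((X[:,0]*Y[:,1]-X[:,1]*Y[:,0]).sum(),(X*Y).sum()); R=np.array([[np.cos(t),-np.sin(t)],[np.sin(t),np.cos(t)]])
    o=b-R@a; return o,np.degrees(t),R,np.abs(Y-X@R.T).max()
def go(t):
    s=arm.get_state(); print(s["clock"],"tcp",np.round(s["ee_pos"],4),"F",np.round(s["ft_force"],1),"gap",round(s["finger_gap"],2),"delta_tool",(np.array(s["tool_rot"]).T@(np.array(t)-s["ee_pos"])).round(4))
```

Run:
```python
from h import *
o,t,R,e=fit(dict(hf=(.6072,.0307),rear=(.5653,.1429),bar=(.526,.0764),front=(.4934,-.0091),hr=(.4537,.1032)))
print(o,t,e); 
for k in MOD: print(k,(o+R@MOD[k]).round(4))
go([*o,.10])
```

```text
[0.52642205 0.07635134] 109.70902037601587 0.0007568213173099331
hf [0.6065 0.0307]
hr [0.4531 0.1032]
bar [0.5264 0.0764]
front [ 0.4935 -0.0098]
rear [0.566  0.1437]
0.1 tcp [ 0.2153 -0.6127  0.2045] F [-0.1  0.2 -0.5] gap 1.0 delta_tool [ 0.5219 -0.5469  0.1055]
```

Careful with the scale: shifts go in shares of 0.75 m and turns go in shares of 90 degrees. That gives: -0.0273 m / 0.75 = -0.0364, 0.026 m / 0.75 = 0.0347.

shift_gripper(ticks="0.0347,-0.0364,0,0,0,0,0 | 0.0347,-0.0364,0,0,0,0,0 | 0.0347,-0.0364,0,0,0,0,0 | 0.0347,-0.0364,0,0,0,0,0 | 0.0347,-0.0364,0,0,0,0,0", grip_force=10)

```text
clock: 0.52
ee_pos: [0.2931, -0.4394, 0.2048]
tool_rot: [[0.944, 0.331, -0.0], [0.331, -0.944, 0.001], [0.0, -0.001, -1.0]]
ft_force: [0.5, -1.0, 0.2]
finger_gap: 0.681
gripper_force: 0.0
```

shift_gripper(ticks="0.0347,-0.0364,0,0,0,0,0 | 0.0347,-0.0364,0,0,0,0,0 | 0.0347,-0.0364,0,0,0,0,0 | 0.0347,-0.0364,0,0,0,0,0 | 0.0347,-0.0364,0,0,0,0,0")

```text
clock: 0.93
ee_pos: [0.3704, -0.2676, 0.2051]
tool_rot: [[0.944, 0.331, -0.0], [0.331, -0.944, 0.0], [-0.0, -0.0, -1.0]]
ft_force: [0.5, -1.2, 0.7]
finger_gap: 0.33
gripper_force: 0.0
```

shift_gripper(ticks="0.0347,-0.0364,0,0,0,0,0 | 0.0347,-0.0364,0,0,0,0,0 | 0.0347,-0.0364,0,0,0,0,0 | 0.0347,-0.0364,0,0,0,0,0 | 0.0347,-0.0364,0,0,0,0,0")

```text
clock: 1.35
ee_pos: [0.4478, -0.0957, 0.2053]
tool_rot: [[0.944, 0.331, -0.0], [0.331, -0.944, -0.0], [-0.0, 0.0, -1.0]]
ft_force: [0.5, 0.1, 0.2]
finger_gap: 0.008
gripper_force: 0.0
```

shift_gripper(ticks="0.0347,-0.0364,0,0,0,0,0 | 0.0347,-0.0364,0,0,0,0,0 | 0.0347,-0.0364,0,0,0,0,0 | 0.0347,-0.0364,0,0,0,0,0 | 0,0,0,0,0,0,0")

```text
clock: 1.77
ee_pos: [0.5105, 0.0447, 0.2051]
tool_rot: [[0.941, 0.337, -0.0], [0.337, -0.941, 0.002], [0.001, -0.002, -1.0]]
ft_force: [-0.0, 0.1, 0.2]
finger_gap: 0.002
gripper_force: 0.0
```

```bash
python3 -c "
from h import *
go([.5264,.0764,.08])"
```

```text
1.7667 tcp [0.5105 0.0447 0.2051] F [-0.   0.1  0.2] gap 0.0 delta_tool [ 0.0256 -0.0243  0.1252]
```

In the tool's units: 0.035 m / 0.75 = 0.0467, 0.0256 m / 0.75 = 0.0341.

shift_gripper(ticks="0.0341,-0.0324,0,0,0,0,0 | 0,0,0.0467,0,0,0,0 | 0,0,0.0467,0,0,0,0 | 0,0,0.0467,0,0,0,0 | 0,0,0.0267,0,0,0,0")

```text
clock: 2.18
ee_pos: [0.5228, 0.0713, 0.0762]
tool_rot: [[0.943, 0.332, -0.006], [0.332, -0.943, 0.0], [-0.006, -0.002, -1.0]]
ft_force: [-0.5, -0.3, 0.2]
finger_gap: 0.001
gripper_force: 0.0
```

shift_gripper(ticks="0,0,0,0,0,0,0 | 0,0,0,0,0,0,0 | 0,0,0,0,0,0,0")

```text
clock: 2.43
ee_pos: [0.5269, 0.0709, 0.0821]
tool_rot: [[0.944, 0.331, 0.003], [0.331, -0.944, -0.0], [0.002, 0.001, -1.0]]
ft_force: [0.8, -0.1, 0.1]
finger_gap: 0.003
gripper_force: 0.0
```

Run:
```python
from h import *
go([.5264,.0764,.07])
p,d=arm.snapshot("scene"); cv2.imwrite("pics/s1.png",cv2.resize(p[130:260,170:380,::-1],None,fx=3,fy=3))
```

```text
2.4333 tcp [0.5269 0.0709 0.0821] F [ 0.8 -0.1  0.1] gap 0.0 delta_tool [ 0.0013 -0.0054  0.0121]
```

View pics/s1.png

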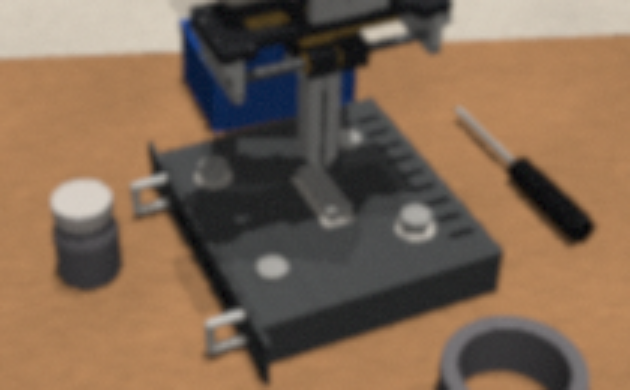

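The crop shows the shut fingers just above the bar (crop about (325,185)), a little behind its centre. I'll shift by the computed 5 mm and descend slowly.

In the tool's units: 0.008 m / 0.75 = 0.0107, -0.0054 m / 0.75 = -0.0072.

shift_gripper(ticks="0.0013,-0.0072,0,0,0,0,0 | 0,0,0.0107,0,0,0,0 | 0,0,0.0107,0,0,0,0 | 0,0,0,0,0,0,0 | 0,0,0,0,0,0,0")

```text
clock: 2.9
ee_pos: [0.5242, 0.0768, 0.0636]
tool_rot: [[0.943, 0.331, -0.002], [0.331, -0.943, 0.0], [-0.002, -0.001, -1.0]]
ft_force: [-0.3, 0.1, 0.2]
finger_gap: 0.005
gripper_force: 0.0
```

shift_gripper(ticks="0,0,0.004,0,0,0,0 | 0,0,0.004,0,0,0,0 | 0,0,0.004,0,0,0,0 | 0,0,0.004,0,0,0,0 | 0,0,0,0,0,0,0")

```text
clock: 3.32
ee_pos: [0.5249, 0.0766, 0.0521]
tool_rot: [[0.944, 0.331, -0.0], [0.331, -0.944, 0.0], [-0.0, -0.0, -1.0]]
ft_force: [0.5, 0.1, 0.5]
finger_gap: 0.005
gripper_force: 0.0
```

```bash
python3 -c "
from h import *
go([.5264,.0764,.048])"
```

```text
3.3167 tcp [0.5249 0.0766 0.0521] F [0.5 0.1 0.5] gap 0.01 delta_tool [0.0013 0.0007 0.0041]
```

In the tool's units: 0.002 m / 0.75 = 0.0027.

shift_gripper(ticks="0,0,0.0027,0,0,0,0 | 0,0,0.0027,0,0,0,0 | 0,0,0,0,0,0,0")

```text
clock: 3.57
ee_pos: [0.5249, 0.0767, 0.0483]
tool_rot: [[0.943, 0.331, 0.0], [0.331, -0.943, 0.0], [0.0, 0.0, -1.0]]
ft_force: [-0.5, -0.1, 0.0]
finger_gap: 0.008
gripper_force: 0.3
```

shift_gripper(ticks="0,0,0.0027,0,0,0,0 | 0,0,0,0,0,0,0")

```text
clock: 3.73
ee_pos: [0.5251, 0.0766, 0.0481]
tool_rot: [[0.943, 0.332, -0.001], [0.332, -0.943, -0.0], [-0.001, -0.0, -1.0]]
ft_force: [-6.2, 0.1, 14.4]
finger_gap: 0.004
gripper_force: 7.1
```

In the tool's units: 0.001 m / 0.75 = 0.0013.

shift_gripper(ticks="0,0,0.0013,0,0,0,0 | 0,0,0,0,0,0,0 | 0,0,0,0,0,0,0")

```text
clock: 3.98
ee_pos: [0.5251, 0.0767, 0.048]
tool_rot: [[0.943, 0.332, -0.001], [0.332, -0.943, -0.0], [-0.001, -0.0, -1.0]]
ft_force: [-9.0, -0.4, 21.3]
finger_gap: 0.004
gripper_force: 10.2
```

shift_gripper(ticks="0,0,-0.0133,0,0,0,0 | 0,0,-0.0267,0,0,0,0 | 0,0,-0.0267,0,0,0,0 | 0,0,0,0,0,0,0 | 0,0,0,0,0,0,0")

```text
clock: 4.4
ee_pos: [0.5256, 0.0766, 0.0961]
tool_rot: [[0.943, 0.331, 0.002], [0.331, -0.943, -0.0], [0.002, 0.001, -1.0]]
ft_force: [-0.8, 0.1, -0.9]
finger_gap: 0.007
gripper_force: 0.0
```

```bash
python3 -c "
from h import *
go([.4935,-.0098,.07])"
```

```text
4.4 tcp [0.5256 0.0766 0.0961] F [-0.8  0.1 -0.9] gap 0.01 delta_tool [-0.059   0.0709  0.026 ]
```

In the tool's units: 0.0237 m / 0.75 = 0.0316, 0.0236 m / 0.75 = 0.0315.

shift_gripper(ticks="-0.0263,0.0315,0,0,0,0,0 | -0.0263,0.0315,0,0,0,0,0 | -0.0261,0.0316,0,0,0,0,0 | 0,0,0,0,0,0,0 | 0,0,0,0,0,0,0")

```text
clock: 4.82
ee_pos: [0.4914, -0.0105, 0.0938]
tool_rot: [[0.944, 0.329, -0.002], [0.329, -0.944, 0.001], [-0.002, -0.002, -1.0]]
ft_force: [0.5, -0.0, 0.0]
finger_gap: 0.005
gripper_force: 0.0
```

Run:
```python
from h import *
for n,box in (("top",(190,165,285,250)),("scene",(225,178,325,228))):
    p,d=arm.snapshot(n)
    cv2.imwrite(f"pics/{n}2.png",cv2.resize(p[130:270,160:320,::-1],None,fx=3,fy=3))
    for c,a,m in heads(n,p,box):
        D=np.median(d[m]); print(n,c.round(1),a,lift(n,c,D).round(4))
go([.4935,-.0098,.07])
```

```text
top [209.2 193.2] 102 [0.5652 0.1429 0.0572]
top [234.6 203. ] 146 [0.5415 0.0816 0.0486]
top [266.1 228.5] 47 [0.4576 0.0144 0.2822]
top [225.9 239.1] 71 [0.4535 0.1031 0.0487]
scene [277.7 196. ] 201 [0.5325 0.0754 0.0479]
scene [308.7 203.6] 91 [0.5704 0.1431 0.0529]
scene [260.5 218.4] 62 [0.6074 0.0298 0.0483]
4.9167 tcp [ 0.4922 -0.0093  0.0944] F [0.3 0.2 0.4] gap 0.01 delta_tool [0.0011 0.0009 0.0244]
```

View pics/scene2.png

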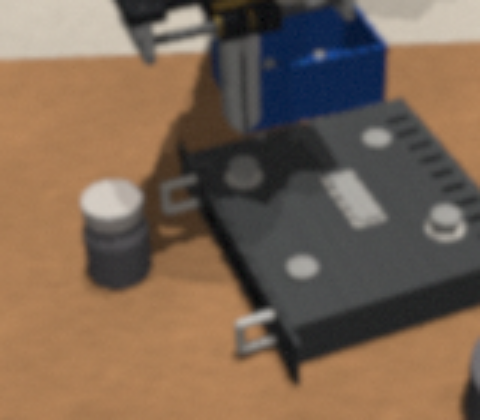

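The bar is home (crop (355,198), depth gives z 0.048) and the unit has not moved. The fingers are above the front round (crop (245,175)).

In the tool's units: 0.012 m / 0.75 = 0.016, 0.006 m / 0.75 = 0.008.

shift_gripper(ticks="0.0013,0.0013,0.016,0,0,0,0 | 0,0,0.016,0,0,0,0 | 0,0,0.008,0,0,0,0 | 0,0,0,0,0,0,0 | 0,0,0,0,0,0,0")

```text
clock: 5.33
ee_pos: [0.4938, -0.0097, 0.0651]
tool_rot: [[0.943, 0.332, -0.001], [0.332, -0.943, 0.0], [-0.001, -0.001, -1.0]]
ft_force: [-0.1, 0.9, -0.1]
finger_gap: 0.007
gripper_force: 0.0
```

shift_gripper(ticks="0,0,0.004,0,0,0,0 | 0,0,0.004,0,0,0,0 | 0,0,0.004,0,0,0,0 | 0,0,0.004,0,0,0,0 | 0,0,0,0,0,0,0")

```text
clock: 5.75
ee_pos: [0.4942, -0.0104, 0.0533]
tool_rot: [[0.944, 0.331, 0.0], [0.331, -0.944, 0.0], [0.0, 0.0, -1.0]]
ft_force: [0.3, 0.3, -0.2]
finger_gap: 0.005
gripper_force: 0.0
```

```bash
python3 -c "
from h import *
go([.4935,-.0098,.048])"
```

```text
5.75 tcp [ 0.4942 -0.0104  0.0533] F [ 0.3  0.3 -0.2] gap 0.01 delta_tool [-0.0004 -0.0008  0.0053]
```

In the tool's units: 0.002 m / 0.75 = 0.0027, 0.001 m / 0.75 = 0.0013.

shift_gripper(ticks="0,0,0.0027,0,0,0,0 | 0,0,0.0027,0,0,0,0 | 0,0,0.0013,0,0,0,0 | 0,0,0,0,0,0,0")

```text
clock: 6.08
ee_pos: [0.4941, -0.0105, 0.0484]
tool_rot: [[0.944, 0.331, 0.0], [0.331, -0.944, -0.0], [0.0, 0.0, -1.0]]
ft_force: [0.4, 0.7, 1.1]
finger_gap: 0.012
gripper_force: 0.5
```

shift_gripper(ticks="0,0,0.0027,0,0,0,0 | 0,0,0.0013,0,0,0,0 | 0,0,0,0,0,0,0")

```text
clock: 6.33
ee_pos: [0.4943, -0.0105, 0.048]
tool_rot: [[0.943, 0.332, -0.002], [0.332, -0.943, 0.0], [-0.002, -0.001, -1.0]]
ft_force: [-8.7, 2.8, 22.4]
finger_gap: 0.005
gripper_force: 11.2
```

Home with 22 N at z = 0.048. Next is the rear round.

In the tool's units: -0.02 m / 0.75 = -0.0267, -0.01 m / 0.75 = -0.0133.

shift_gripper(ticks="0,0,-0.0133,0,0,0,0 | 0,0,-0.0267,0,0,0,0 | 0,0,-0.0267,0,0,0,0 | 0,0,0,0,0,0,0 | 0,0,0,0,0,0,0")

```text
clock: 6.75
ee_pos: [0.4945, -0.0106, 0.096]
tool_rot: [[0.943, 0.331, 0.002], [0.331, -0.943, -0.001], [0.002, 0.001, -1.0]]
ft_force: [-0.6, 0.5, 0.3]
finger_gap: 0.009
gripper_force: 0.0
```

```bash
python3 -c "
from h import *
go([.566,.1437,.07])"
```

```text
6.75 tcp [ 0.4945 -0.0106  0.096 ] F [-0.6  0.5  0.3] gap 0.01 delta_tool [ 0.1185 -0.1219  0.026 ]
```

In the tool's units: -0.0244 m / 0.75 = -0.0325, 0.0237 m / 0.75 = 0.0316.

shift_gripper(ticks="0.0316,-0.0325,0,0,0,0,0 | 0.0316,-0.0325,0,0,0,0,0 | 0.0316,-0.0325,0,0,0,0,0 | 0.0316,-0.0325,0,0,0,0,0 | 0.0316,-0.0325,0,0,0,0,0")

```text
clock: 7.17
ee_pos: [0.5645, 0.1454, 0.0932]
tool_rot: [[0.944, 0.331, -0.003], [0.331, -0.944, -0.0], [-0.003, -0.001, -1.0]]
ft_force: [0.2, 0.5, -0.7]
finger_gap: 0.002
gripper_force: 0.0
```

shift_gripper(ticks="0,0,0,0,0,0,0 | 0,0,0,0,0,0,0 | 0,0,0,0,0,0,0")

```text
clock: 7.42
ee_pos: [0.564, 0.1436, 0.0937]
tool_rot: [[0.943, 0.332, -0.003], [0.332, -0.943, -0.001], [-0.003, -0.001, -1.0]]
ft_force: [0.9, -0.1, -0.6]
finger_gap: 0.002
gripper_force: 0.0
```

Run:
```python
from h import *
for n,box in (("top",(190,165,285,250)),("scene",(225,178,325,228))):
    p,d=arm.snapshot(n)
    cv2.imwrite(f"pics/{n}3.png",cv2.resize(p[130:270,180:360,::-1],None,fx=3,fy=3))
    for c,a,m in heads(n,p,box):
        D=np.median(d[m]); print(n,c.round(1),a,lift(n,c,D).round(4))
go([.566,.1437,.07])
```

```text
top [254.9 176.4] 69 [0.6074 0.0306 0.0493]
top [215.4 202.4] 58 [0.4802 0.0905 0.4546]
top [272.1 221.7] 125 [ 0.4938 -0.0096  0.0482]
scene [241.2 188.3] 84 [ 0.4979 -0.0103  0.048 ]
scene [260.2 218.5] 61 [0.6075 0.0292 0.0479]
7.5167 tcp [0.5644 0.1429 0.0945] F [ 0.2  0.1 -0.1] gap 0.0 delta_tool [ 0.0018 -0.0002  0.0245]
```

View pics/scene3.png

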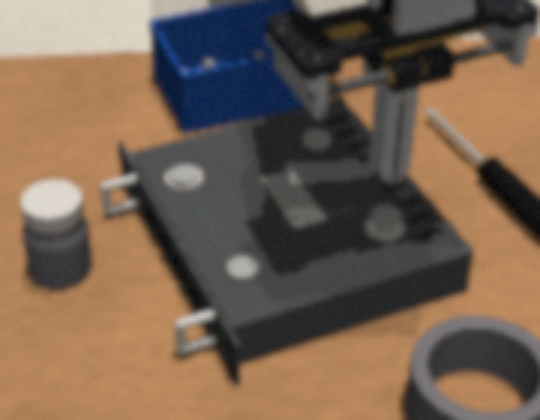

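The front round is home (crop (183,177), z 0.048) and the unit has not moved. The fingers are over the rear round (crop (385,222)).

In the tool's units: 0.012 m / 0.75 = 0.016, 0.006 m / 0.75 = 0.008.

shift_gripper(ticks="0.002,0,0.016,0,0,0,0 | 0,0,0.016,0,0,0,0 | 0,0,0.008,0,0,0,0 | 0,0,0,0,0,0,0 | 0,0,0,0,0,0,0")

```text
clock: 7.93
ee_pos: [0.566, 0.1442, 0.0644]
tool_rot: [[0.944, 0.331, -0.002], [0.331, -0.944, -0.0], [-0.002, -0.001, -1.0]]
ft_force: [0.4, -0.2, -0.9]
finger_gap: 0.004
gripper_force: 0.0
```

shift_gripper(ticks="0,0,0.004,0,0,0,0 | 0,0,0.004,0,0,0,0 | 0,0,0.004,0,0,0,0 | 0,0,0.004,0,0,0,0 | 0,0,0,0,0,0,0")

```text
clock: 8.35
ee_pos: [0.567, 0.1445, 0.0533]
tool_rot: [[0.943, 0.331, 0.0], [0.331, -0.943, 0.0], [0.0, 0.0, -1.0]]
ft_force: [-0.2, 0.0, 0.4]
finger_gap: 0.007
gripper_force: 0.0
```

shift_gripper(ticks="0,0,0.0027,0,0,0,0 | 0,0,0.0027,0,0,0,0 | 0,0,0.0013,0,0,0,0 | 0,0,0,0,0,0,0")

```text
clock: 8.68
ee_pos: [0.5669, 0.1445, 0.0484]
tool_rot: [[0.943, 0.331, 0.001], [0.331, -0.943, 0.0], [0.001, 0.0, -1.0]]
ft_force: [1.3, -0.7, 1.1]
finger_gap: 0.007
gripper_force: 0.5
```

```bash
python3 -c "
from h import *
go([.566,.1437,.048])"
```

```text
8.6833 tcp [0.5669 0.1445 0.0484] F [ 1.3 -0.7  1.1] gap 0.01 delta_tool [-0.0012  0.0005  0.0004]
```

In the tool's units: 0.002 m / 0.75 = 0.0027, 0.001 m / 0.75 = 0.0013.

shift_gripper(ticks="0,0,0.0027,0,0,0,0 | 0,0,0.0013,0,0,0,0 | 0,0,0,0,0,0,0")

```text
clock: 8.93
ee_pos: [0.5672, 0.1446, 0.0481]
tool_rot: [[0.943, 0.332, -0.001], [0.332, -0.943, -0.0], [-0.001, 0.0, -1.0]]
ft_force: [-8.3, -1.3, 17.4]
finger_gap: 0.008
gripper_force: 9.0
```

shift_gripper(ticks="0,0,-0.0133,0,0,0,0 | 0,0,-0.04,0,0,0,0 | 0,0,-0.0467,0,0,0,0 | 0,0,-0.0467,0,0,0,0 | 0,0,-0.0467,0,0,0,0")

```text
clock: 9.35
ee_pos: [0.5661, 0.1445, 0.1915]
tool_rot: [[0.943, 0.331, -0.001], [0.331, -0.943, 0.0], [-0.001, -0.0, -1.0]]
ft_force: [1.3, 0.0, -0.0]
finger_gap: 0.002
gripper_force: 0.0
```

shift_gripper(ticks="-0.0347,0.0364,0,0,0,0,0 | -0.0347,0.0364,0,0,0,0,0 | -0.0347,0.0364,0,0,0,0,0 | -0.0347,0.0364,0,0,0,0,0 | -0.0347,0.0364,0,0,0,0,0")

```text
clock: 9.77
ee_pos: [0.4881, -0.0285, 0.1902]
tool_rot: [[0.943, 0.332, -0.0], [0.332, -0.943, 0.0], [-0.0, -0.0, -1.0]]
ft_force: [1.1, -1.0, 0.7]
finger_gap: 0.005
gripper_force: 0.0
```

shift_gripper(ticks="-0.0347,0.0364,0,0,0,0,0 | -0.0347,0.0364,0,0,0,0,0 | -0.0347,0.0364,0,0,0,0,0 | -0.0347,0.0364,0,0,0,0,0 | -0.0347,0.0364,0,0,0,0,0")

```text
clock: 10.18
ee_pos: [0.4107, -0.2005, 0.1903]
tool_rot: [[0.943, 0.331, 0.0], [0.331, -0.943, -0.0], [0.0, 0.0, -1.0]]
ft_force: [1.1, -0.8, -0.9]
finger_gap: 0.005
gripper_force: 0.0
```

shift_gripper(ticks="0,0,0,0,0,0,0 | 0,0,0,0,0,0,0 | 0,0,0,0,0,0,0 | 0,0,0,0,0,0,0")

```text
clock: 10.52
ee_pos: [0.4122, -0.1982, 0.1902]
tool_rot: [[0.943, 0.333, -0.0], [0.333, -0.943, 0.001], [-0.0, -0.001, -1.0]]
ft_force: [0.3, -0.2, -0.1]
finger_gap: 0.004
gripper_force: 0.0
```

Run:
```python
from h import *
for n,box in (("top",(190,165,285,250)),("scene",(225,178,325,228))):
    p,d=arm.snapshot(n)
    cv2.imwrite(f"pics/{n}4.png",p[...,::-1])
    for c,a,m in heads(n,p,box):
        D=np.median(d[m]); print(n,c.round(1),a,lift(n,c,D).round(4))
```

```text
top [254.8 176.5] 65 [0.6072 0.0307 0.0487]
top [209.5 193.3] 112 [0.5666 0.1433 0.0482]
top [236.8 208.9] 281 [0.5265 0.0762 0.0487]
top [272.1 221.7] 123 [ 0.4939 -0.0095  0.048 ]
top [226.  239.1] 72 [0.4535 0.103  0.0497]
scene [241.1 188.2] 78 [ 0.4975 -0.0104  0.0481]
scene [277.6 195.9] 211 [0.5319 0.0751 0.0476]
scene [308.  205.3] 93 [0.5697 0.1418 0.0472]
scene [260.5 218.4] 63 [0.6078 0.0297 0.0485]
```

View pics/top4.png

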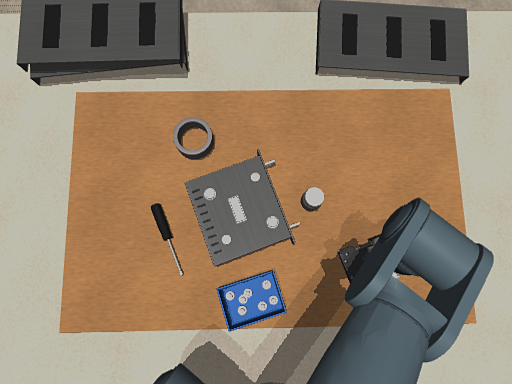

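The heads at (237,209), (272,222) and (209,193) are all at z of about 0.048. The unit and the other items are where they started, and the arm is clear at lower right.

```bash
python3 -c "
from station import arm
print(arm.job_done())"
```

```text
the job is handed in; nothing more can be done
None
```

All three fasteners are pressed home in the order asked (bar, front round, rear round), with the unit and the other bench items where they were, the arm clear, and the job handed in at about 10.6 s.

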